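Home the sensor slide on the vision test bench and set its preload

ROBOT

A 6-joint arm with a two-finger parallel gripper is mounted at the origin on the work surface. World frame = base frame: x ahead of the robot, y to its left, z up, the work surface at z = 0. Lengths are in m, angles in degrees, forces in N, time in s.
With the tool pointing down it reaches from about 0.35 to 0.975 m from the base axis. Payload 7.1 kg.
Tool frame: the origin (TCP) lies midway between the tips of the shut fingers; the grasp point (between the pads) lies 19 mm behind it (ctrl.tcp_to_grasp is the distance from the TCP to the grasp point, in m); z points along the fingers, y is the line along which they close (so a half turn about z gives the same grasp; the last joint's range is limited). The gripper opens to 88 mm and grips with 3 to 60 N. Pads are 20 mm wide; open, the fingers measure 115 mm over their backs; the gripper's body (75 mm by 178 mm) begins 61 mm behind the grasp point.
Start: joints at [70.818, 24.242, 93.386, -0, 62.372, -1.089], TCP at [0.194, 0.594, 0.223] pointing down, gripper open.
Joint ranges: [-172.04, 172.04], [-51.8, 120.97], [4.93, 147.93], [-75.15, 255.16], [6.16, 154.13], [-145.62, 145.62]. Speed limits (degrees/s): [136.94, 136.94, 172.46, 180, 180, 180].

INTERFACE

Orientations are given as a 3x3 rotation matrix whose columns are the frame's x, y, z axes.
In Python, from rig import ctrl gives the robot as it stands. Calls block until the motion is done:
- ctrl.reach(position, orientation): joint-space move of the TCP to a pose.
- ctrl.servo_line(position, rot=None, speed=0.15, f_stop=None): straight line of the TCP; rot=None keeps the orientation; speed is the mean speed in m/s. With f_stop (N) it stops when the force on the tool has changed by that much, and returns True; else False.
- ctrl.move_j(angles): joint-space move.
- ctrl.set_gripper(opening, grasp_force=None): finger opening in m; grasp_force is the grip in N (None keeps the last); returns when the fingers have stopped.
- ctrl.hold(seconds).
- ctrl.solve_ik(position, orientation): joint angles nearest the present ones, or None.
- ctrl.get_image(name): name is "scene" or "top" or "wrist"; returns the picture (400x640x3 uint8, blue, green, red); there is no depth.
- ctrl.camera_params(name): a dict with "mtx" (3x3 intrinsics, pixels), "eye" and "rotation" of the camera in the world. Camera axes: x right, y down, z forward; pixel columns grow to the right and rows downward; lengths in m; the calibration is good to about 2 mm. A picture is of the moment at which its call begins: read the wrist's pose just before it. camera_params takes no time and is no camera call; for the wrist camera it gives the pose at the moment of the call.
A pose or a line that the arm cannot do raises ctrl.Unreachable and nothing moves.
- ctrl.job_done(): hands the job in; it is judged then, once.
Readings, each from a call of its own:
- ctrl.get_time(): time.
- ctrl.get_joints(): joint angles.
- ctrl.get_joint_velocities(): joint speeds.
- ctrl.get_joint_torque(): joint torques, N m.
- ctrl.get_tcp_pos(): TCP position.
- ctrl.get_tool_rot(): TCP orientation.
- ctrl.get_contact_force(): force on the tool from outside, world axes, zero at the start.
- ctrl.get_torque(): the same for the moment, N m.
- ctrl.get_finger_gap(): finger opening in m.
- ctrl.get_gripper_force(): force on a finger pad.
Only numpy, scipy, OpenCV 4.12 (cv2) and the standard library are available. Lean on these libraries where they do the work, as an engineer would, in place of code of your own. Each camera call takes 0.05 s, during which the arm holds its last target. There are 200 camera calls.

TASK

Home the hand-cranked sensor slide: crank the handwheel clockwise by its red handle until you feel the carriage come up against the orange stop collar, then back the wheel off a quarter turn. After that, turn the blue preload knob on the carriage clockwise until it bottoms, then back it off an eighth of a turn, without shifting the wheel. Leave the loose things on the bench where they are.

Things in the scene. Friction and masses are not known exactly. Their poses are not given: they have to be found in the camera images.
- slide: Fixed hand-cranked linear slide on an aluminium base plate 110 x 420 x 12 mm; origin under the plate's centre, its y along the rail, z up. At y +140 mm stands a grey gearbox (75 mm square, 70 mm tall) with a horizontal handwheel on top; the rail with the carriage runs from there to y -185 mm.
- wheel_hub (a point): Centre of the handwheel's hub on its top face, on the upright wheel axis, 106 mm above the bench. The wheel is black, 136 mm over the rim; the rim is 12 mm thick, its top 103 mm above the bench.
- crank_top (a point): Centre of the top end of the red upright crank handle, 179 mm above the bench. It is a square grip 18 x 18 mm, 55 mm tall (124 to 179 mm above the bench) on a thin steel stem, 50 mm from the wheel axis, and runs on a circle of that radius. It revolves freely on its own upright axis, so a gripper holding it need not turn along; this point's x and y are square to its flats.
- carriage_face (a point): Middle of the end face of the black carriage (94 x 110 x 24 mm, its top 52 mm above the bench) that comes up against the stop collar. Its own y is the slide's y.
- collar_face (a point): Middle of the face of the orange stop collar (94 x 16 x 26 mm, fast on the rail) that the carriage comes up against. Its own y is the slide's y, so the gap is carriage_face minus collar_face along y: 0 at the stop, 5 mm a quarter turn back.
- preload (a joint): Angle of the blue preload knob (rad), grows clockwise seen from above. It starts 1.0 to 1.4 rad short of where the screw bottoms, turns with about 0.06 N m until it bottoms, where the resistance rises sharply, and stays where it is left.
- preload_grip (a point): Point on the upright axis of the blue preload knob at the height to grip it, 89 mm above the bench; it rides with the carriage. Bar grip 40 mm long (along this point's x), 14 mm thick, top 7 mm above this point, on a disc 42 mm across and 23 mm below it. A teal sensor, 24 mm thick, stands 65 mm off towards +y of the slide, its top 86 mm above the bench.
- signal_tower: Bystander: loose white signal tower with green and red lamps, 233 mm tall, foot 85 mm square; origin under its foot.
- spare_sensor: Bystander: loose teal sensor with blue plug, 45 x 81 x 34 mm; origin under its centre.
- mag_stand: Bystander: black magnet base 60 x 50 x 60 mm with a red post and arm, 220 mm tall; origin under the base.
- acrylic_bracket: Bystander: clear acrylic bracket 50 x 90 x 52 mm, beyond the slide; origin under its centre.
- handwheel: The black handwheel; origin on its axis 88 mm above the bench, its -x points to the crank handle. A turn clockwise from above moves the carriage 20 mm to -y of the slide. It starts 1.1 to 1.8 turns short of the stop, turns stiffly (0.25 to 0.35 N m, 5 to 7 N at the handle), stays where it is left; at the stop resistance rises sharply.

How it is judged (in metres and radians):
On the way, in this order (a step that is already met when the one before it is completed fails the run):
1. the carriage is cranked up against the stop collar (gap under 0.5 mm) (y of carriage_face in the frame of collar_face below 0.0005 m), for 0.1 s.
2. the wheel is backed off a quarter turn (gap 3.5 to 6.5 mm) before the preload knob is bottomed (y of carriage_face in the frame of collar_face between 0.0035 and 0.0065 m and value of joint preload below 2.2 rad), for 0.3 s.
3. the preload knob is turned clockwise until it bottoms, the carriage still a quarter turn off the stop (value of joint preload above 2.33 rad and y of carriage_face in the frame of collar_face between 0.0035 and 0.0065 m), for 0.1 s.
At the end, for the whole second after the job is handed in: The carriage stands 3.5 to 6.5 mm from the stop collar (the wheel a quarter turn, give or take 27 degrees, back from the stop), the preload knob an eighth of a turn back from where it bottoms (45 degrees, give or take 15: joint 1.355 to 1.875, it bottoms at 2.4) (y of carriage_face in the frame of collar_face between 0.0035 and 0.0065 m and value of joint preload between 1.355 and 1.875 rad); the robot touches nothing.
It fails at once if a bystander is shifted by more than 20 mm (distance of any of signal_tower, spare_sensor, mag_stand, acrylic_bracket from where it was at the start of the episode above 0.02 m).
It fails at once if the signal tower or the magnet stand is tipped (angle between any of signal_tower, mag_stand's own z axis and vertical above 0.3 rad).
It also fails if it takes over 72 s, if anything falls off the work surface, if the arm or the gripper's body presses on something with over 40 N, if the wrist force passes 120 N, or if a joint passes its speed limit or range.

## Working session

There is one attempt and no reset: what is moved stays moved. The work goes in short steps, each a Python script; the robot and the scene stay as the last script left them, time stands still between calls to the robot, and variables do not carry over. Pictures are saved under pics/ and viewed, at most 10 in all, crops included, and the job is handed in when it is done.

```bash
ls; mkdir -p pics; python3 - <<'E'
from rig import ctrl
import cv2
for n in("scene","top"):
    cv2.imwrite(f"pics/{n}0.png",ctrl.get_image(n)); p=ctrl.camera_params(n); print(n,p)
print(ctrl.get_time(),ctrl.tcp_to_grasp)
E
```

```text
pics
scene {'mtx': array([[472.53914066,   0.        , 311.98259401],
       [  0.        , 472.53914066, 200.47960269],
       [  0.        ,   0.        ,   1.        ]]), 'eye': array([1.53985177, 0.32221204, 1.22003954]), 'rotation': array([[-0.36826942,  0.68330769, -0.63045082],
       [ 0.92971195,  0.27332468, -0.24683864],
       [ 0.00365103, -0.67704078, -0.73593645]])}
top {'mtx': array([[509.52709396,   0.        , 322.21450328],
       [  0.        , 509.52709396, 207.02516528],
       [  0.        ,   0.        ,   1.        ]]), 'eye': array([ 0.35897408, -0.02203732,  1.60064953]), 'rotation': array([[-0.01386125, -0.9882665 ,  0.15210911],
       [-0.99987755,  0.0148045 ,  0.00507028],
       [-0.00726269, -0.1520202 , -0.9883507 ]])}
0.1 0.0187
```

View pics/top0.png

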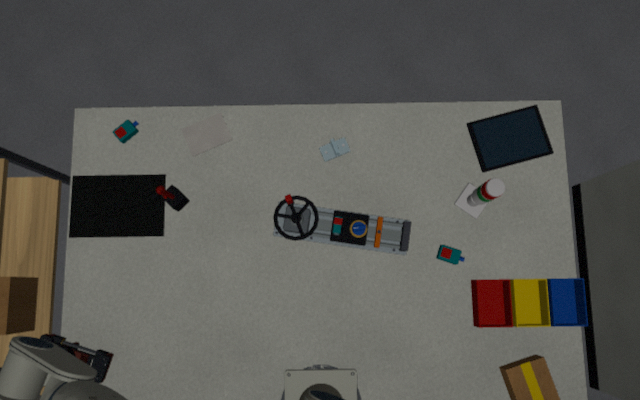

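View pics/scene0.png

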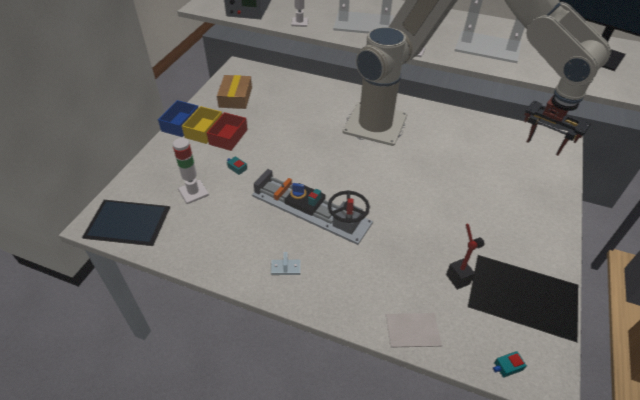

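The top view shows the wheel at about (296,217), the red handle at (289,198), the blue knob at (358,229) and the collar at (378,232). The scene view agrees, and the bystanders stand clear of the slide. Next I'll localise these by colour.

```bash
cat > h.py <<'E'
from rig import ctrl
import cv2, numpy as np
def ray(p,uv):
    d=p["rotation"]@np.linalg.inv(p["mtx"])@np.array([uv[0],uv[1],1.]); return np.array(p["eye"]),d
def plane(p,uv,z):
    e,d=ray(p,uv); return e+d*(z-e[2])/d[2]
RNG=dict(red=[((0,120,60),(6,255,255)),((174,120,60),(180,255,255))],orange=[((8,140,80),(20,255,255))],blue=[((100,120,60),(125,255,255))],black=[((0,0,0),(180,255,45))])
def blobs(img,col,roi,amin=8):
    h=cv2.cvtColor(img,cv2.COLOR_BGR2HSV); m=sum(cv2.inRange(h,a,b) for a,b in RNG[col])
    z=np.zeros_like(m); x0,y0,x1,y1=roi; z[y0:y1,x0:x1]=m[y0:y1,x0:x1]
    n,l,s,c=cv2.connectedComponentsWithStats(z)
    o=sorted([(int(s[i,4]),*s[i,:4].tolist(),c[i].round(1).tolist(),i) for i in range(1,n) if s[i,4]>=amin],reverse=True)
    return o,l
E
python3 - <<'E'
from h import *
t=cv2.imread("pics/top0.png");s=cv2.imread("pics/scene0.png")
P=ctrl.camera_params("top");Q=ctrl.camera_params("scene")
for c in("red","orange","blue"):
    print(c,"top",blobs(t,c,(265,185,420,260))[0],"scene",blobs(s,c,(240,165,380,245))[0])
o,l=blobs(t,"black",(265,185,325,250)); print(o[:2])
w=o[0]; pts=np.argwhere(l==w[-1])[:,::-1].astype(np.float32); e=cv2.fitEllipse(cv2.convexHull(pts)); print(e)
print("hub", plane(P,e[0],.1))
for z,c in((.165,"red"),(.045,"orange"),(.09,"blue")):
    print(c,plane(P,blobs(t,c,(265,185,420,260))[0][0][5],z),plane(Q,blobs(s,c,(240,165,380,245))[0][0][5],z))
E
```

```text
red top [(54, 334, 218, 9, 7, [337.9, 220.7], 2), (50, 285, 195, 8, 9, [288.4, 198.7], 1)] scene [(60, 348, 199, 5, 15, [349.6, 205.3], 3), (32, 309, 192, 8, 6, [312.7, 194.6], 2)]
orange top [(145, 374, 217, 9, 30, [378.3, 231.7], 1), (20, 355, 230, 12, 8, [361.2, 234.5], 5), (20, 350, 221, 5, 15, [351.6, 227.5], 2)] scene [(97, 274, 179, 17, 20, [281.9, 188.3], 1)]
blue top [(128, 352, 222, 14, 13, [358.6, 227.9], 1)] scene [(37, 293, 190, 10, 6, [297.2, 192.6], 2), (25, 293, 184, 10, 4, [297.3, 185.2], 1)]
[(676, 274, 196, 45, 44, [295.9, 217.9], 1)]
((295.6217346191406, 217.59515380859375), (43.4406852722168, 44.395511627197266), 79.14125061035156)
hub [0.55933505 0.06511666 0.1       ]
red [ 0.53998825 -0.0586469   0.165     ] [0.61233892 0.08061592 0.165     ]
orange [ 0.51933695 -0.18481724  0.045     ] [ 0.51865718 -0.18962993  0.045     ]
blue [ 0.52692203 -0.12181358  0.09      ] [ 0.5570569  -0.11511063  0.09      ]
```

```bash
cat >> h.py <<'E'
def R(a):  # tool down, tool y at world angle a (deg)
    a=np.radians(a); y=np.array([np.cos(a),np.sin(a),0]); z=np.array([0,0,-1.]); return np.column_stack([np.cross(y,z),y,z])
E
python3 - <<'E'
from h import *
P=ctrl.camera_params("top")
print("crank",plane(P,(288.4,198.7),.175), ctrl.get_tool_rot().round(2).tolist(), ctrl.camera_params("wrist"))
p=np.array(ctrl.get_tcp_pos())
ctrl.servo_line([p[0],p[1],.36],speed=.25)
for a in (-90,90,0,180):
    print(a,ctrl.solve_ik([.55,.0,.38],R(a)))
ctrl.reach([.54,0.0,.38],R(-99) if ctrl.solve_ik([.54,0,.38],R(-99)) is not None else R(81))
ctrl.hold(.2)
cp=ctrl.camera_params("wrist");cv2.imwrite("pics/w1.png",ctrl.get_image("wrist"));np.save("w1.npy",cp,allow_pickle=True)
print(ctrl.get_time(),cp,ctrl.get_tcp_pos(),ctrl.get_joints())
E
```

```text
crank [0.60373743 0.08095239 0.175     ] [[-0.95, 0.31, -0.0], [0.31, 0.95, -0.0], [0.0, -0.0, -1.0]] {'mtx': array([[316.21558253,   0.        , 317.99851878],
       [  0.        , 316.21558253, 202.471446  ],
       [  0.        ,   0.        ,   1.        ]]), 'eye': array([0.12414378, 0.61663806, 0.38341521]), 'rotation': array([[ 3.11158344e-01,  9.15900092e-01,  2.53589249e-01],
       [ 9.50357810e-01, -2.99674172e-01, -8.37581262e-02],
       [-7.19927267e-04,  2.67062563e-01, -9.63678924e-01]])}
-90 [-1.23976906e+00  9.43485752e+00  9.27673468e+01 -2.54444375e-14
  7.77977957e+01  8.87602309e+01]
90 [-1.23976906e+00  9.43485752e+00  9.27673468e+01 -2.54444375e-14
  7.77977957e+01 -9.12397691e+01]
0 [-1.23976906e+00  9.43485752e+00  9.27673468e+01 -2.54444375e-14
  7.77977957e+01 -1.23976906e+00]
180 None
3.4917 {'mtx': array([[316.21558253,   0.        , 317.99851878],
       [  0.        , 316.21558253, 202.471446  ],
       [  0.        ,   0.        ,   1.        ]]), 'eye': array([ 0.61174798, -0.01074455,  0.54139534]), 'rotation': array([[-1.56058807e-01, -9.51829485e-01, -2.63943705e-01],
       [-9.87747519e-01,  1.50194896e-01,  4.23831612e-02],
       [-6.98545195e-04,  2.67324006e-01, -9.63606449e-01]])} [5.40011414e-01 4.04753908e-04 3.79969609e-01] [-1.22001592e+00  8.46830889e+00  9.39229034e+01  4.57596544e-04
  7.76119378e+01  9.77330626e+01]
```

View pics/w1.png

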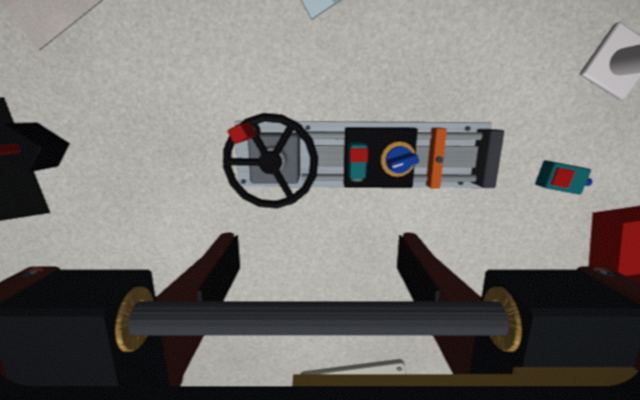

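The wrist view shows the slide level in the image: wheel at about (270,160), red handle at about (240,132), knob at (400,159), collar at (437,158). I'll zoom in on the handle to read its flats.

```bash
python3 - <<'E'
from h import *
t=cv2.imread("pics/w1.png");P=np.load("w1.npy",allow_pickle=True).item()
cv2.imwrite("pics/w1c.png",cv2.resize(t[110:210,215:315],(600,600),interpolation=cv2.INTER_CUBIC))
o,l=blobs(t,"red",(215,105,280,160));print(o)
o,l=blobs(t,"black",(215,105,325,215)); m=l==o[0][-1]
pts=np.argwhere(m)[:,::-1].astype(np.float32); e=cv2.fitEllipse(cv2.convexHull(pts)); print(e,"hub",plane(P,e[0],.098))
ob,_=blobs(t,"orange",(425,120,450,195));print(ob)
x,y,w,h=ob[0][1:5]
print("collar top ends",plane(P,(x+w/2,y),.058),plane(P,(x+w/2,y+h),.058))
ob,_=blobs(t,"blue",(375,135,425,180));print(ob,plane(P,ob[0][5],.093))
E
```

```text
[(374, 228, 123, 27, 21, [241.1, 132.5], 1)]
((270.11090087890625, 160.10934448242188), (91.87950134277344, 94.90776824951172), 130.99765014648438) hub [0.5616997  0.06550375 0.098     ]
[(596, 430, 128, 16, 60, [437.1, 157.2], 1)]
collar top ends [ 0.56514081 -0.18390707  0.058     ] [ 0.47327866 -0.17879211  0.058     ]
[(526, 387, 147, 32, 26, [401.1, 159.0], 1)] [ 0.53372266 -0.11733551  0.093     ]
```

View pics/w1c.png

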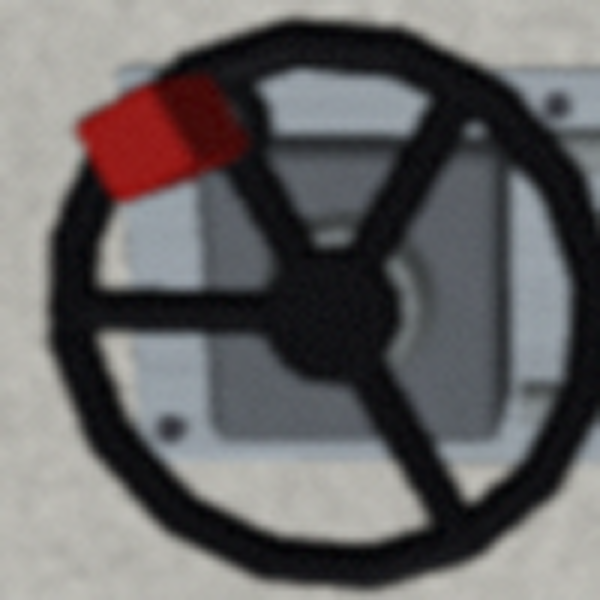

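```bash
python3 - <<'E'
from h import *
P=np.load("w1.npy",allow_pickle=True).item()
c=plane(P,(238.4,133.9),.179); hub=np.array([.5605,.0653]); d=c[:2]-hub
a=np.degrees(np.arctan2(d[1],d[0])); print(c,np.linalg.norm(d),a)
assert .042<np.linalg.norm(d)<.058
u=d/np.linalg.norm(d); g=(c[:2]+hub+.05*u)/2   # average of both estimates
ctrl.set_gripper(.05,40)
ctrl.reach([g[0],g[1],.25],R(18)); ctrl.hold(.1)
cp=ctrl.camera_params("wrist");cv2.imwrite("pics/w2.png",ctrl.get_image("wrist"))
f0=np.array(ctrl.get_contact_force())
hit=ctrl.servo_line([g[0],g[1],.138],speed=.1,f_stop=8)
ctrl.hold(.1);print("hit",hit,f0,ctrl.get_contact_force())
if not hit:
    ctrl.set_gripper(0.0,40); ctrl.hold(.2)
    print(ctrl.get_finger_gap(),ctrl.get_gripper_force(),ctrl.get_contact_force(),ctrl.get_tcp_pos(),g)
print(ctrl.get_time())
cv2.imwrite("pics/s2.png",cv2.resize(ctrl.get_image("scene")[120:270,230:430],(800,600)))
E
```

```text
[0.6052708 0.0809547 0.179    ] 0.047428835363457864 19.27284638661268
hit False [0.51405552 0.49762796 0.23063734] [-0.22238085 -0.43232532 -0.7720181 ]
0.017795557330505665 39.99025046825409 [ 2.63478951 -0.81610886 -1.3230995 ] [0.60679009 0.08134859 0.13806837] [0.60648434 0.08137903]
8.225
```

View pics/s2.png

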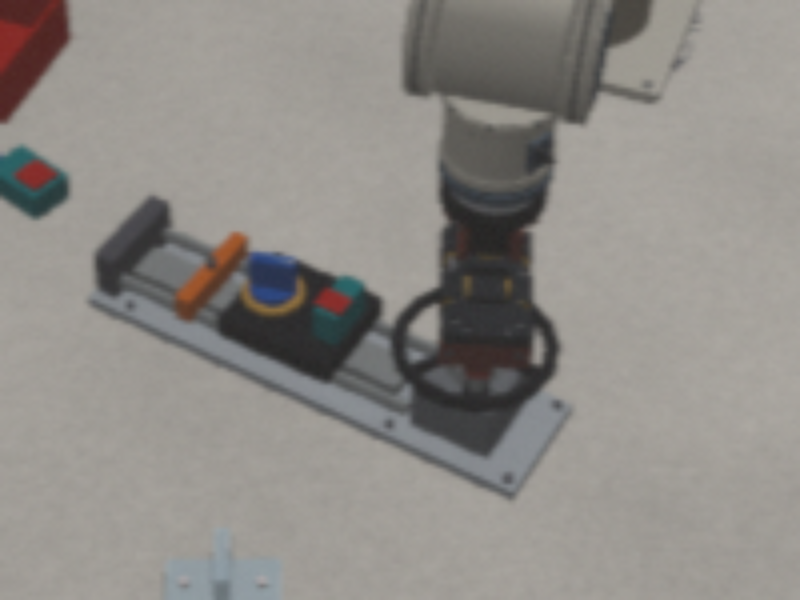

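The fingers hold the handle: the gap reads 17.8 mm against the 18 mm grip, and the picture shows them over the wheel rim. Now I'll crank with radial compliance and a force stop.

```bash
cat >> h.py <<'E'
import json
def crank(c,ang,total,step=15,speed=.06,f_stop=16,k=6e-5,ft_stop=18):
    """turn by total deg (sign: + = ccw) from commanded angle ang; returns centre, angle, hit"""
    c=np.array(c,float); s=np.sign(total); done=0; log=[]; hit=False
    while done<abs(total)-1e-6 and not hit:
        st=min(step,abs(total)-done); a=np.radians(ang+s*st); r=np.array([np.cos(a),np.sin(a)])
        hit=ctrl.servo_line([*(c+.05*r),.138],speed=speed,f_stop=f_stop)
        p=np.array(ctrl.get_tcp_pos())[:2]-c; F=np.array(ctrl.get_contact_force())[:2]
        ang+=s*st; done+=st
        ra=p/np.linalg.norm(p); Fr=F@ra; Ft=-s*(F@np.array([-ra[1],ra[0]]))  # Ft: resistance
        log.append((round(ang),round(np.degrees(np.arctan2(p[1],p[0])),1),round(np.linalg.norm(p)*1e3,1),round(Fr,1),round(Ft,1)))
        if Ft>ft_stop: hit=True
        if not hit: c+=np.clip(k*Fr,-5e-4,5e-4)*ra
    json.dump(dict(c=c.tolist(),ang=ang),open("st.json","w"))
    return c,ang,hit,log
E
python3 - <<'E'
from h import *
c,a,h,l=crank([.5605,.0653],18.7,-90)
print(*l,sep="\n");print(c,a,h,ctrl.get_time(),ctrl.get_finger_gap())
E
```

```text
(4, np.float64(3.7), np.float64(49.3), np.float64(-3.5), np.float64(0.7))
(-11, np.float64(-11.5), np.float64(49.7), np.float64(-3.6), np.float64(0.0))
(-26, np.float64(-26.3), np.float64(50.0), np.float64(-2.2), np.float64(1.1))
(-41, np.float64(-41.3), np.float64(50.4), np.float64(0.4), np.float64(1.0))
(-56, np.float64(-56.3), np.float64(50.5), np.float64(2.7), np.float64(0.5))
(-71, np.float64(-71.4), np.float64(50.5), np.float64(5.5), np.float64(0.3))
[0.56017411 0.06492391] -71.3 False 10.4833 0.018070629427719923
```

```bash
python3 - <<'E'
from h import *
s=json.load(open("st.json"))
c,a,h,l=crank(s["c"],s["ang"],-620,k=1.2e-4)
print(*[tuple(map(float,x)) for x in l[-30:]],sep="\n");print(c,a,h,ctrl.get_time(),ctrl.get_finger_gap(),ctrl.get_contact_force())
cv2.imwrite("pics/w3.png",ctrl.get_image("wrist"));cv2.imwrite("pics/s3.png",cv2.resize(ctrl.get_image("scene")[120:270,230:430],(800,600)))
E
```

```text
(-86.0, -86.5, 50.3, 5.4, 0.2)
(-101.0, -101.6, 49.9, 2.5, -0.9)
(-116.0, -116.6, 49.8, 0.8, -0.4)
(-131.0, -131.6, 49.9, 0.1, 0.8)
(-146.0, -146.6, 50.0, -0.7, 0.2)
(-161.0, -161.6, 50.2, 2.0, 0.6)
(-176.0, -176.5, 50.1, 2.1, 0.1)
(-191.0, 168.4, 50.0, 1.6, -0.9)
(-206.0, 153.5, 50.0, 0.2, 0.4)
(-221.0, 138.6, 50.1, 1.0, 1.6)
(-236.0, 123.6, 50.1, 1.8, 0.4)
(-251.0, 108.5, 50.0, 0.9, 0.8)
(-266.0, 93.5, 50.1, 0.7, 0.9)
(-281.0, 78.4, 50.1, 1.3, 0.3)
(-296.0, 63.4, 50.1, 1.7, 0.6)
(-311.0, 48.4, 50.0, 0.1, 0.8)
(-326.0, 33.4, 50.1, 1.3, -0.4)
(-341.0, 18.4, 50.1, 2.2, 0.5)
(-356.0, 3.4, 50.0, 0.1, 0.6)
(-371.0, -11.6, 50.1, 1.2, -0.1)
(-386.0, -26.6, 50.0, 0.0, 0.5)
(-401.0, -41.6, 50.2, 1.9, 0.4)
(-416.0, -56.6, 50.0, 0.4, -0.1)
(-431.0, -71.6, 50.1, 2.3, -0.2)
(-446.0, -86.7, 50.0, -0.2, -0.0)
(-461.0, -99.9, 50.1, 1.4, 6.6)
(-476.0, -100.1, 49.8, 2.6, 8.7)
[0.56014281 0.06438123] -476.3 True 20.225 0.01755358835046369 [ 8.12890655 -4.05447474 -4.56919681]
```

View pics/s3.png

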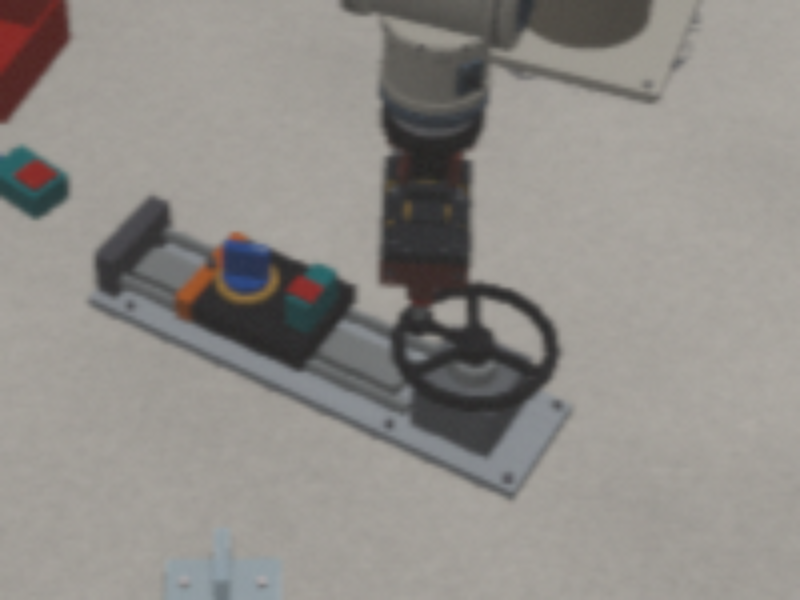

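The carriage now sits flush against the orange collar, and resistance rose sharply at −100°. I'll press briefly to confirm, then back off 90°.

```bash
python3 - <<'E'
from h import *
c=np.array(json.load(open("st.json"))["c"])
an=lambda: float(np.degrees(np.arctan2(*(np.array(ctrl.get_tcp_pos())[:2]-c)[::-1])))
a=np.radians(-104); ctrl.servo_line([*(c+.05*np.array([np.cos(a),np.sin(a)])),.138],speed=.03,f_stop=14); ctrl.hold(.3)
print(an(),ctrl.get_contact_force())
c,a,h,l=crank(c,-100,90,k=1.2e-4); ctrl.hold(.4)
print(*[tuple(map(float,x)) for x in l],sep="\n");print(a,h,an(),ctrl.get_contact_force(),ctrl.get_finger_gap())
ctrl.set_gripper(.045); ctrl.hold(.1); p=ctrl.get_tcp_pos()
print(ctrl.servo_line([p[0],p[1],.30],speed=.2,f_stop=8))
R0=R(-99)
ctrl.reach([.47,-.08,.32],R0); ctrl.hold(.2)
np.save("w4.npy",ctrl.camera_params("wrist"),allow_pickle=True);cv2.imwrite("pics/w4.png",ctrl.get_image("wrist"))
cv2.imwrite("pics/s4.png",ctrl.get_image("scene"))
print(ctrl.get_time())
E
```

```text
-100.31167022927033 [14.65388365 -2.26492437 -6.77311097]Traceback (most recent call last):
  File "<stdin>", line 6, in <module>
  File "h.py", line 29, in crank
    json.dump(dict(c=c.tolist(),ang=ang),open("st.json","w"))
    ~~~~~~~~~^^^^^^^^^^^^^^^^^^^^^^^^^^^^^^^^^^^^^^^^^^^^^^^^
    for chunk in iterable:
                 ^^^^^^^^
    yield from _iterencode_dict(o, _current_indent_level)
    yield from chunks
    o = _default(o)
    raise TypeError(f'Object of type {o.__class__.__name__} '
                    f'is not JSON serializable')
TypeError: Object of type int64 is not JSON serializable
```

```bash
sed -i 's/ang=ang)/ang=float(ang))/' h.py; python3 - <<'E'
from h import *
c=np.array([.56014281,.06438123])
an=lambda: float(np.degrees(np.arctan2(*(np.array(ctrl.get_tcp_pos())[:2]-c)[::-1])))
a0=an(); print(a0,ctrl.get_contact_force())
if -101<a0<-10:
    c,a,h,l=crank(c,a0,-10-a0,k=1.2e-4,f_stop=35); ctrl.hold(.4)
    print(*[tuple(map(float,x)) for x in l],sep="\n")
print(h,an(),ctrl.get_contact_force(),ctrl.get_finger_gap())
assert abs(an()+10)<6
ctrl.set_gripper(.045); ctrl.hold(.1); p=ctrl.get_tcp_pos()
print(ctrl.servo_line([p[0],p[1],.30],speed=.2,f_stop=8))
ctrl.reach([.47,-.08,.32],R(-99)); ctrl.hold(.2)
np.save("w4.npy",ctrl.camera_params("wrist"),allow_pickle=True);cv2.imwrite("pics/w4.png",ctrl.get_image("wrist"))
cv2.imwrite("pics/s4.png",ctrl.get_image("scene"))
print(ctrl.get_time())
E
```

```text
-98.29234951028803 [ 2.83724663 -0.84248701  5.36397258]
(-83.0, -84.4, 49.8, 0.6, -0.2)
(-68.0, -69.4, 49.6, 0.7, 1.1)
(-53.0, -54.2, 49.4, 0.3, 1.4)
(-38.0, -38.9, 49.3, 0.1, 1.1)
(-23.0, -23.7, 49.3, 1.0, 0.9)
(-10.0, -10.1, 49.2, 1.0, 0.5)
False -10.143196279000263 [ 1.07754757 -1.29827979  7.14739462] 0.0179660686786621
False
27.2083
```

View pics/w4.png

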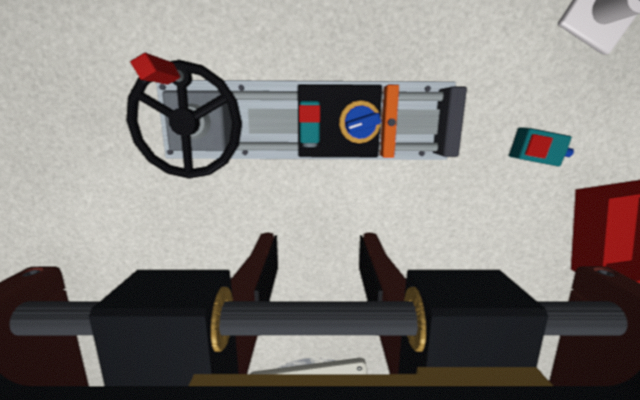

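The carriage edge is at x≈381 and the collar face at x≈385, a gap of about 4 px or 5 mm as intended. The knob is at about (360,122). I'll zoom in for its bar.

```bash
python3 - <<'E'
from h import *
t=cv2.imread("pics/w4.png");P=np.load("w4.npy",allow_pickle=True).item()
cv2.imwrite("pics/w4c.png",cv2.resize(t[92:152,325:405],(800,600),interpolation=cv2.INTER_CUBIC))
s=cv2.imread("pics/scene0.png")
ob,l=blobs(t,"blue",(330,92,390,152));print(ob)
oo,l=blobs(t,"orange",(335,95,382,150),30);print(oo)
E
```

```text
[(767, 346, 106, 35, 32, [361.8, 121.2], 1)]
[(443, 339, 100, 40, 44, [355.7, 121.1], 1)]
```

View pics/w4c.png

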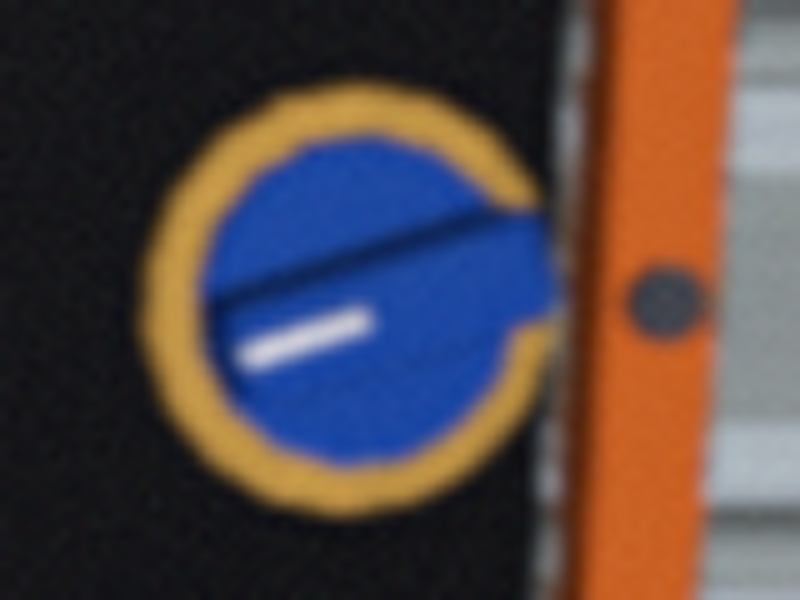

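```bash
python3 - <<'E'
from h import *
P=np.load("w4.npy",allow_pickle=True).item()
px=lambda x,y:(325+x/10-.5,92+y/10-.5)
A=plane(P,px(232,350),.096);B=plane(P,px(552,265),.096)
print("bar",A,B,np.linalg.norm(A-B),(A+B)/2)
for e in(((225,305),(490,215)),((245,355),(370,318))):
    a,b=[plane(P,px(*q),.096) for q in e]; print("ang",np.degrees(np.arctan2(*(a-b)[1::-1])))
ring=np.array([plane(P,px(348,300),z) for z in(.052,.056)]);print("ring",ring)
u=np.array([.5601,.0644]);d=(A+B)[:2]/2-u;print("slide-y dir deg",np.degrees(np.arctan2(d[1],d[0])))
print("j",ctrl.solve_ik([*((A+B)[:2]/2),.075],R(8)))
t=cv2.imread("pics/s4.png");Q=ctrl.camera_params("scene")
o=blobs(t,"blue",(240,165,345,245))[0];print(o[:2],plane(Q,(o[0][1]+o[0][3]/2,o[0][2]),.096))
E
```

```text
bar [ 0.52311258 -0.12348968  0.096     ] [ 0.52687863 -0.16196809  0.096     ] 0.038662272901816334 [ 0.52499561 -0.14272888  0.096     ]
ang 99.36927199636517
ang 97.19726577092347
ring [[ 0.52492628 -0.14309952  0.052     ]
 [ 0.52508452 -0.14261488  0.056     ]]
slide-y dir deg -99.6191372013446
j [-1.64625480e+01  3.00320518e+01  1.08628407e+02 -2.54444375e-14
  4.13395410e+01 -2.44625480e+01]
[(32, 288, 188, 9, 5, [291.7, 190.2], 2), (28, 288, 181, 10, 6, [292.2, 183.0], 1)] [ 0.54867588 -0.13539511  0.096     ]
```

The bar ends and the brass ring give the same centre, (0.525, −0.143). The bar measures 39 mm long at 98°. Now I'll grip it and turn.

```bash
cat >> h.py <<'E'
def knob(c,a,total,step=8,k=8e-5,tmax=.35,z=.073):
    c=np.array(c,float);s=np.sign(total);done=0;hit=False;log=[]
    while done<abs(total)-1e-6 and not hit:
        st=min(step,abs(total)-done);a+=s*st;done+=st
        ctrl.move_j(ctrl.solve_ik([*c,z],R(a)))
        F=np.array(ctrl.get_contact_force());T=np.array(ctrl.get_torque());r=ctrl.get_tool_rot()
        log.append((round(a,1),round(float(np.degrees(np.arctan2(r[1][1],r[0][1]))),1),F.round(1).tolist(),T.round(2).tolist()))
        hit=abs(T[2])>tmax
        c+=np.clip(k*F[:2],-4e-4,4e-4)
    json.dump(dict(c=c.tolist(),a=float(a)),open("kn.json","w"))
    return c,a,hit,log
E
python3 - <<'E'
from h import *
c=np.array([.525,-.1428])
ctrl.set_gripper(.05); ctrl.reach([*c,.2],R(8)); ctrl.hold(.1)
hit=ctrl.servo_line([*c,.073],speed=.1,f_stop=8); print("hit",hit,ctrl.get_torque(),ctrl.get_contact_force())
assert not hit
ctrl.set_gripper(0,40); ctrl.hold(.2)
print(ctrl.get_finger_gap(),ctrl.get_torque(),ctrl.get_contact_force(),ctrl.get_time())
c,a,h,l=knob(c,8,-32)
print(*l,sep="\n");print(c,a,h,ctrl.get_time(),ctrl.get_finger_gap())
E
```

```text
hit False [-0.10923881  0.05310863 -0.03021156] [-0.12749271 -0.79954493 -0.14359397]
0.014239181325506757 [ 0.05513582 -0.01343904  0.0164435 ] [1.28121556 0.37182103 1.23472281] 31.6083
(np.int64(0), 0.2, [2.2, 0.0, 0.9], [0.1, -0.11, -0.09])
(np.int64(-8), -7.7, [-0.0, -0.2, 1.5], [0.07, -0.1, -0.02])
(np.int64(-16), -15.6, [1.3, 0.6, 1.0], [0.05, -0.2, -0.06])
(np.int64(-24), -23.6, [1.7, 0.4, 0.6], [0.0, -0.26, -0.01])
[ 0.52541279 -0.14273684] -24 False 32.6417 0.013759650592381364
```

```bash
python3 - <<'E'
from h import *
s=json.load(open("kn.json"))
c,a,h,l=knob(s["c"],s["a"],-64,step=4,tmax=.3)
print(*l,sep="\n");print(c,a,h,ctrl.get_time(),ctrl.get_finger_gap())
E
```

```text
(np.float64(-28.0), -27.7, [1.2, -0.9, 1.2], [-0.15, -0.1, -0.08])
(np.float64(-32.0), -31.8, [0.9, -0.2, 1.3], [-0.18, -0.16, -0.09])
(np.float64(-36.0), -35.8, [1.5, -0.1, 2.6], [-0.29, -0.1, -0.08])
(np.float64(-40.0), -39.8, [-0.3, -1.3, 3.2], [-0.33, -0.0, -0.09])
(np.float64(-44.0), -43.8, [0.5, -1.8, 3.2], [-0.28, -0.03, -0.05])
(np.float64(-48.0), -47.8, [0.7, -0.0, 2.1], [-0.13, -0.05, -0.08])
(np.float64(-52.0), -51.8, [0.6, -0.1, 3.6], [-0.22, 0.04, -0.06])
(np.float64(-56.0), -55.8, [0.6, -0.9, 3.7], [-0.19, 0.07, -0.03])
(np.float64(-60.0), -59.7, [0.0, 0.0, 4.4], [-0.07, 0.12, 0.75])
[ 0.52587911 -0.14316433] -60.0 True 34.8917 0.014073880451074426
```

```bash
python3 - <<'E'
from h import *
s=json.load(open("kn.json"))
c,a,h,l=knob(s["c"],s["a"],-2,step=2,k=0,tmax=2); ctrl.hold(.3)
print(l,ctrl.get_torque(),ctrl.get_finger_gap(),ctrl.get_time())
E
```

```text
[(np.float64(-62.0), -61.8, [-0.7, -0.4, 5.0], [0.01, 0.17, 1.05])] [-0.05122737  0.12414811  1.07748287] 0.014443107037499616 35.4417
```

```bash
python3 - <<'E'
from h import *
s=json.load(open("kn.json"))
c,a,h,l=knob(s["c"],-62,50,step=5,tmax=2); print(l[-1]); ctrl.hold(.2)
ctrl.set_gripper(.045); ctrl.hold(.1)
print(ctrl.servo_line([*np.array(ctrl.get_tcp_pos())[:2],.2],speed=.15,f_stop=8))
ctrl.reach([.47,-.08,.32],R(-99)); ctrl.hold(.2)
np.save("w5.npy",ctrl.camera_params("wrist"),allow_pickle=True);t=ctrl.get_image("wrist");cv2.imwrite("pics/w5.png",t)
w4=cv2.imread("pics/w4.png")[90:154,320:405]
cv2.imwrite("pics/cmp.png",cv2.resize(np.vstack([w4,t[90:154,320:405]]),(398,600),interpolation=cv2.INTER_CUBIC))
print(ctrl.get_time())
E
```

```text
(np.int64(-12), -11.9, [-1.0, 0.5, 6.6], [-0.03, 0.16, 0.05])
False
41.5917
```

View pics/cmp.png

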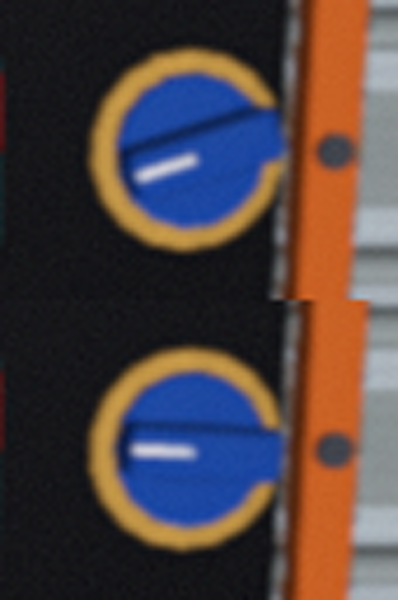

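Before and after compared: the carriage and collar have not moved, and the knob sits about 20° clockwise of its start, matching 65° in and 45° back. The arm is clear, so I'm handing in.

```bash
python3 -c "
from rig import ctrl
print(ctrl.job_done())"
```

```text
the job is handed in; nothing more can be done
None
```

I cranked the slide to the stop collar and backed the wheel off a quarter turn, then bottomed the preload knob and backed it off about 45°. The last pictures showed a gap of about 5 mm and nothing shifted; I handed the job in at about 42 s, and no verdict was returned.

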